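Load a drive roller into its stand

ROBOT

A 6-joint arm with a two-finger parallel gripper is mounted at the origin on the work surface. World frame = base frame: x ahead of the robot, y to its left, z up, the work surface at z = 0. Lengths are in mm, angles in rad, forces in N, time in s.
With the tool pointing down it reaches from about 350 to 875 mm from the base axis. Payload 4.2 kg.
Tool frame: the origin (TCP) lies at the very end of the fingers, on their centre line; the grasp point (between the pads) lies 19 mm behind it; z points along the fingers, y is the line along which they close (so a half turn about z gives the same grasp; the last joint's range is limited). The gripper opens to 85 mm and grips with 20 to 120 N. Pads are 22 mm wide; open, the fingers measure 114 mm over their backs; the gripper's body (76 mm by 85 mm) begins 54 mm behind the grasp point. The pads swing forward as they close: fully open they stand 13 mm farther back than shut.
Start: joints at [-1.063, 0.385, 0.008, 0, -1.194, -0.259], TCP at [153.918, -605.73, 203.712] pointing down, gripper open.
Joint ranges: [-3.14, 3.14], [-1.21, 2.06], [-1.07, 1.41], [-3.16, 2.05], [-2.99, -0.16], [-3.1, 3.1]. Speed limits (rad/s): [2.79, 2.79, 3.14, 3.14, 3.14, 3.14].

INTERFACE

Orientations are given as a unit quaternion [x, y, z, w].
In Python, from bench import arm, optics gives the robot as it stands. The module is installed in compiled form; this text tells all that it offers.
- The arm moves only by the tool step_arm, never from a script. Its argument "motion" is a list of rows, each an object with "dr": the turn, a rotation vector about the tool's x, y, z in units of 8 degrees (1.0 is 8 degrees), a list of three; "slide": the shift along the tool's x, y, z in mm, a list of three; "jaw": the finger opening in mm, from 0 to 85.4. A call has exactly 8 rows; each row is the pose to reach, as a shift and turn from the pose commanded when the call began, along the tool's axes at that moment; what a row does not reach only later rows make up. A row lasts 1/8 s, in which the tool goes at most 62.5 mm and 10.7 degrees, less where a joint would pass 70% of its speed; a pose out of reach is approached as far as the arm can. A call with a gripper value outside its range is refused whole. The fingers move at their own pace and stop on an object; the grip force is fixed at half the most. Time passes only in rows, so rows that repeat a pose let the fingers close, or fill a call up. It gives the time, the measured TCP pose, the force, the opening and the grip force at its end, in the units of the state.
- arm.read_state(): the state, without advancing time (a new reading comes with each control period).
- optics.get_image(name): name is "scene" or "top" or "wrist"; returns the picture (400x640x3 uint8, blue, green, red); there is no depth.
- optics.camera_info(name): a dict with "camera_matrix" (3x3 intrinsics, pixels), "view" (4x4, takes a point from world to camera coordinates); the wrist camera has in their place "T_tool_cam" (4x4, takes a point from camera to tool coordinates, whose origin is the TCP and whose axes are the flange's). Camera axes: x right, y up, looking along -z (the intrinsics and any distortion apply to the point x, -y, -z); pixel columns grow to the right and rows downward; lengths in mm; the calibration is good to about 2 mm. A picture is of the moment at which its call begins: read the wrist's pose just before it. camera_info takes no time and is no camera call.
- arm.job_done(): hands the job in; it is judged then, once.
The state is a dict: "clock": time; "joints": joint angles; "joint_vel": joint speeds; "joint_efforts": joint torques, N m; "position": TCP position; "ee_rot": TCP orientation; "contact_force": force on the tool from outside, world axes, zero at the start; "wrist_torque": the same for the moment, N m; "gripper_width": finger opening in mm; "grasp_force": force on a finger pad.
Only numpy, scipy, OpenCV 4.12 (cv2) and the standard library are available. Lean on these libraries where they do the work, as an engineer would, in place of code of your own. Each camera call takes 0.05 s, during which the arm holds its last target. There are 200 camera calls.

TASK

On the little aluminium stand, push the black plastic roller lying at the foot of the ramp up to the stop, slowly and with the fingertips from behind, never letting it run away or roll back, until it drops into the seat at the top. Then push the tab of the steel keeper bar all the way in, so that the bar lies behind the roller, and take the hand away. Do not grip or lift the roller, and leave the other things on the bench where they are.

Things in the scene. Friction and masses are not known exactly. Their poses are not given: they have to be found in the camera images.
- stand: Fixed aluminium stand, 275 x 124. Origin on the bench; +x is the way the ramp climbs, +y left of that, z up. In its frame (mm): flat landing x -160 to -75, top z 12, back lip to z 18 at x -166 to -160; slope x -75 to 65 rising straight from z 12 to 34; then the seat and stop. Side rails, inner faces at y -52 and 52, stand 8 above landing and slope; the +y one is open at x 34 to 52 for the keeper.
- slope: The sloping ramp plate of the stand (fixed to it), 142 mm long x 104 wide, about 9 degrees. Origin at the middle of the lower edge of its upper face (stand x -75, y 0, z 12); +x points up along the slope, z is normal to it.
- seat (a point): Where the roller's centre lies when seated: stand x 76.7, y 0, z 56.5 mm. The seat is a flat floor at z 31.5 from x 65 to the stop, 2.5 mm below the crest of the slope, so the roller stays in it by itself. The stop is an upright plate, face at x 102.5, top z 68. Side rails at the seat: inner faces at y -55 and 55, top z 43.
- roller: Loose solid roller, smooth black plastic (friction about 0.35) with aluminium end discs, 50 mm diameter x 90 long, 0.2 to 0.4 kg. Origin at its centre; y is its axis (x and z turn as it rolls). It lies across the landing (centre at stand x -125 to -98, z 37), up to 0.08 rad askew, free to roll. On the slope it rolls back when not held.
- keeper (a joint): Travel (m) of the steel keeper bar, a stiff slide moved by 1 to 3 N that stays where left: starts at 0 to 0.008 (drawn out), 0.065 is fully in (hard end); growing values move it to the stand's -y. Bar 14 x 14 mm, 80 long, at stand x 43, z 35 to 49; its tip is at stand y = 64 mm minus the travel. An unseated roller blocks it.
- keeper_tab (a point): Middle of the top edge of the upright push tab at the bar's outer end, a plate 26 wide (x) x 6 thick (y), z 35 to 87: stand x 43, z 87, y = 141 mm minus the travel (76 when fully in). Push its outer (+y) face towards -y. The guide block below it spans x 23 to 63, y 62 to 162, top z 32, with cheeks beside the bar to z 44.
- spare_roller: Bystander: an equal roller standing on end, 50 diameter x 90 tall, beside the ramp (-y side). Origin at the centre of its underside.
- gearmotor: Bystander: small steel gearmotor standing upright, 37 diameter x 63 tall plus a 14 shaft, beside the ramp (+y side). Origin at the centre of its underside.
- gear: Bystander: spur gear with hub lying flat, 53 diameter, 18 tall. Origin at the centre of its underside.
- wrench: Bystander: steel wrench about 165 mm long lying on the bench to the right.
- screwdriver: Bystander: screwdriver about 200 mm long lying on the bench to the left.
- parts_cup: Bystander: grey open cup, 70 diameter, 50 tall, far right.
- channel: Bystander: piece of perforated aluminium U-channel, 160 x 32 x 32, far left.
There are look-alikes about, which are no part of the job. Leave any red look-alike of the roller alone.

How it is judged (in metres and radians):
On the way, in this order (a step that is already met when the one before it is completed fails the run):
1. the roller is pushed up the slope: it passes the middle of the ramp (x of roller in the frame of stand between 0 and 0.055 m), for 0.02 s.
2. the roller lies at rest in the seat at the stop (x of roller in the frame of stand between 0.071 and 0.083 m and y of roller in the frame of stand between -0.015 and 0.015 m and z of roller in the frame of stand between 0.0525 and 0.0605 m and angle between the y axis of roller and the y axis of stand, either way round below 0.12 rad and linear speed of roller below 0.02 m/s), for 0.2 s.
3. the keeper bar is pushed fully in behind it (value of joint keeper above 0.057 m), for 0.2 s.
At the end, for the whole second after the job is handed in: The roller rests in the seat against the stop (centre within 6 mm along the stand, 15 mm across, 4 mm in height, axis within 0.12 rad of square) and the keeper is within 8 mm of fully in (all of step 2 and value of joint keeper above 0.057 m); the robot touches nothing.
It fails at once if the roller runs or rolls back faster than 0.2 m/s on the slope (x of roller in the frame of stand between -0.07 and 0.055 m and linear speed of roller above 0.2 m/s).
It fails at once if the roller moves faster than 0.4 m/s anywhere (linear speed of roller above 0.4 m/s).
It fails at once if the roller is lifted (its centre more than 43 mm above the plane of the slope; about 31 on the landing and 25 on the slope when it rests) (z of roller in the frame of slope above 0.043 m).
It fails at once if the roller leaves the ramp sideways or backwards (y of roller in the frame of stand above 0.04 m or y of roller in the frame of stand below -0.04 m or x of roller in the frame of stand below -0.15 m).
It fails at once if a bystander is moved by more than 25 mm or tipped (distance of any of spare_roller, gearmotor, gear, wrench, screwdriver, parts_cup, channel from where it was at the start of the episode above 0.025 m or angle between any of spare_roller, gearmotor, parts_cup's own z axis and vertical above 0.35 rad).
It also fails if it takes over 58 s, if anything falls off the work surface, if the arm or the gripper's body presses on something with over 40 N, if the wrist force passes 120 N, or if a joint passes its speed limit or range.

## Working session

There is one attempt and no reset: what is moved stays moved. The work goes in short steps, Python scripts to look and compute and a tool call to move; the robot and the scene stay as the last step left them, time stands still between calls to the robot, and variables do not carry over. Pictures are saved under pics/ and viewed, at most 10 in all, crops included, and the job is handed in when it is done.

Besides the shell and the picture viewer there is one more tool, called after ">>>" as name(argument=value, ...), one argument or row to a line, values as JSON. step_arm: Moves the arm, as the interface text tells. Its arguments: {"type":"object","properties":{"motion":{"type":"array","items":{"type":"object","properties":{"dr":{"type":"array","items":{"type":"number"}},"slide":{"type":"array","items":{"type":"number"}},"jaw":{"type":"number"}}}}},"required":["motion"]}

```bash
mkdir -p pics
python3 - <<'E'
from bench import arm, optics
import cv2,json
s=arm.read_state();print(s)
for n in("scene","top"):
    cv2.imwrite(f"pics/{n}0.png",optics.get_image(n)); c=optics.camera_info(n);print(n,{k:(v.tolist() if hasattr(v,'tolist') else v) for k,v in c.items()})
print(optics.camera_info("wrist"))
E
```

```text
{'clock': 0.0, 'joints': array([-1.06340778e+00,  3.85558637e-01,  6.62665384e-03, -4.92034104e-04,
       -1.19399397e+00, -2.58587371e-01]), 'joint_vel': array([ 3.13843578e-04, -7.85241327e-04,  9.79208018e-05,  2.30000213e-04,
        6.68351875e-05, -6.20578800e-04]), 'joint_efforts': array([ 5.40593737e-04, -3.92287552e+01,  1.88405192e+01,  4.18646783e+00,
       -4.64760902e-03,  4.82206648e-07]), 'position': array([ 153.75014582, -605.13159126,  202.62174765]), 'ee_rot': array([-1.23989840e-01,  9.92282890e-01,  1.07311676e-03, -1.85817520e-04]), 'contact_force': array([ 0.81726293, -0.66217956, -0.33070827]), 'wrist_torque': array([-0.00269201,  0.01461071,  0.0147347 ]), 'grasp_force': 0.0, 'gripper_width': 85.12019676708805}
scene {'camera_matrix': [[370.7180362497983, 0.0, 318.3745168607818], [0.0, 370.7180362497983, 198.896169890315], [0.0, 0.0, 1.0]], 'view': [[0.6248655623209526, 0.7807321479779363, 0.0005849265574434411, -358.0469539559241], [-0.6792249576097739, 0.5432537046816498, 0.4934864428833517, 379.86323674656387], [0.38496296703101246, -0.3087599803462567, 0
[... 317 characters left out ...]
063324407113614905, 0.14984966677496056, -600.4021330269811], [-0.14975297880289679, -0.013682176078497529, 0.9886287692543728, -928.5643027973032], [0.0, 0.0, 0.0, 1.0]]}
{'camera_matrix': array([[341.38696367,   0.        , 322.26041806],
       [  0.        , 341.38696367, 193.91164378],
       [  0.        ,   0.        ,   1.        ]]), 'T_tool_cam': array([[ 7.65399466e-04,  9.61655399e-01,  2.74259562e-01,
         6.91490624e+01],
       [ 9.99999442e-01, -9.35644090e-04,  4.89930599e-04,
         1.27016894e+00],
       [ 7.27753744e-04,  2.74259034e-01, -9.61655579e-01,
        -1.70384118e+02],
       [ 0.00000000e+00,  0.00000000e+00,  0.00000000e+00,
         1.00000000e+00]])}
```

View pics/scene0.png

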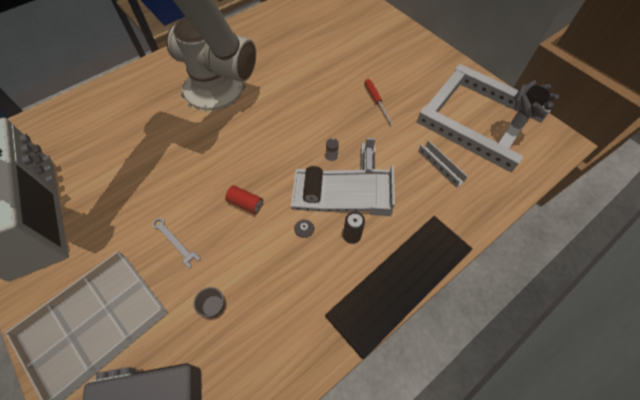

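View pics/top0.png

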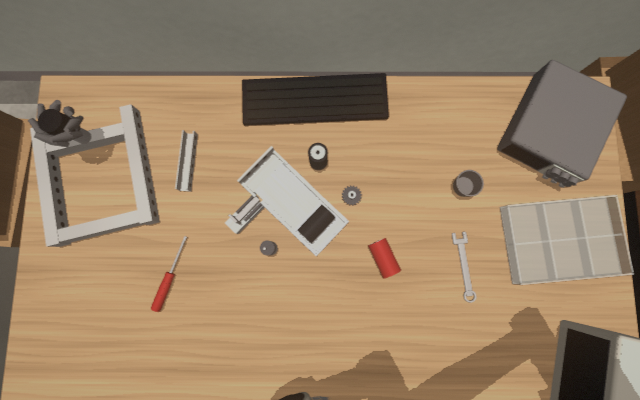

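The pictures show two candidates for the roller. The black one, at top (317,224) and scene (313,184), lies on the stand's landing. The red one, at top (384,258), is a look-alike on the bench, and the standing black one at top (318,155) is the spare. The black lying one fits the description. I'll confirm it in an enlarged crop.

```bash
cat > h.py <<'E'
import numpy as np,cv2
from bench import arm,optics
from scipy.spatial.transform import Rotation as R
def cam(n,s=None):
    c=optics.camera_info(n);K=np.array(c["camera_matrix"])
    if n=="wrist":
        T=np.eye(4);T[:3,:3]=R.from_quat(s["ee_rot"]).as_matrix();T[:3,3]=s["position"];T=T@c["T_tool_cam"]
    else: T=np.linalg.inv(np.array(c["view"]))
    return K,T
def ray(C,u,v,z):
    K,T=C;d=np.linalg.inv(K)@[u,v,1];d=T[:3,:3]@[d[0],-d[1],-d[2]];o=T[:3,3]
    return o+d*(z-o[2])/d[2]
def proj(C,p):
    K,T=C;q=np.linalg.inv(T)@np.r_[p,1];x=K@[q[0],-q[1],-q[2]];return x[:2]/x[2]
E
python3 - <<'E'
from h import *
im=cv2.imread("pics/top0.png");C=cam("top")
cv2.imwrite("pics/crop.png",cv2.resize(im[140:260,220:360],None,fx=5,fy=5,interpolation=cv2.INTER_CUBIC))
hsv=cv2.cvtColor(im,cv2.COLOR_BGR2HSV)
m=cv2.inRange(hsv,(0,0,0),(180,255,60));
n,l,st,ce=cv2.connectedComponentsWithStats(m)
for i in range(1,n):
    x,y,w,h,a=st[i]
    if a>40 and 220<ce[i][0]<360 and 140<ce[i][1]<270:
        r=cv2.minAreaRect(cv2.findContours((l==i).astype('uint8'),0,2)[0][0]);print(a,r,[ray(C,*r[0],z).round(0) for z in(40,)],[ray(C,*p,50).round() for p in cv2.boxPoints(r)])
for n_,p in dict(roller=(317,224),seatL=(240,180),seatR=(272,150),landR=(347,219),landL=(318,253)).items(): print(n_,ray(C,*p,40 if 'seat' in n_ else 18).round())
E
```

```text
109 ((318.2062683105469, 163.2996063232422), (9.606256484985352, 16.218355178833008), 86.42366790771484) [array([691.,   6.,  40.])] [array([700.,  28.,  50.]), array([702., -14.,  50.]), array([677., -16.,  50.]), array([674.,  26.,  50.])]
roller [535.   8.  18.]
seatL [645. 208.  40.]
seatR [726. 127.  40.]
landR [548. -70.  18.]
landL [460.   5.  18.]
```

View pics/crop.png

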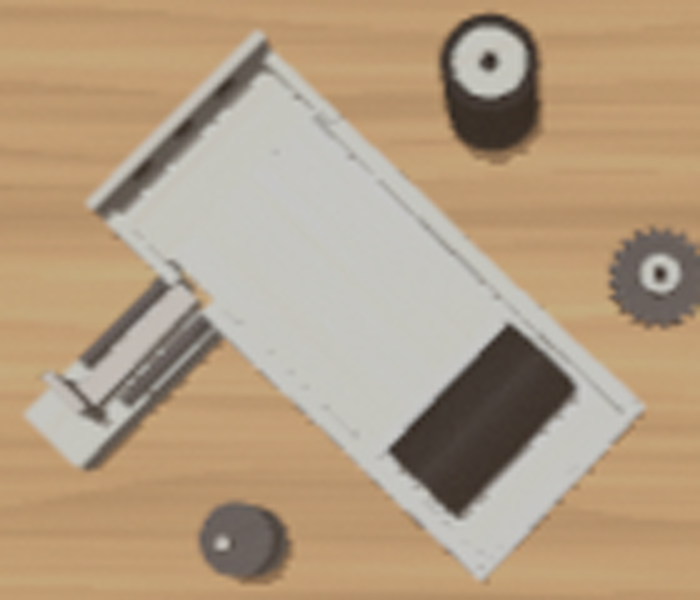

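The crop confirms the black roller on the landing, with crop corners (510,325), (577,385), (460,515) and (390,450). The stop's top corners are at (260,35) and (92,205), and the lip corners at (642,408) and (482,578). The tab is at about (75,395).

```bash
cat >> h.py <<'E'
def rows(*a): print(*[np.round(x,1).tolist() if hasattr(x,'__len__') else round(float(x),3) for x in a])
E
python3 - <<'E'
from h import *
C=cam("top");P=lambda u,v,z:ray(C,220+u/5,140+v/5,z)
sR,sL=P(260,35,68),P(92,205,68);lR,lL=P(642,408,18),P(482,578,18)
rows(sR,sL,lR,lL,np.linalg.norm(sR-sL),np.linalg.norm(lR-lL))
# fit: pts in stand frame (x,y)
S=np.array([[109,-60],[109,60],[-166,-62],[-166,62]],float);W=np.array([sR,sL,lR,lL])[:,:2]
Sc,Wc=S-S.mean(0),W-W.mean(0);yaw=np.arctan2((Sc[:,0]*Wc[:,1]-Sc[:,1]*Wc[:,0]).sum(),(Sc*Wc).sum())
M=np.array([[np.cos(yaw),-np.sin(yaw)],[np.sin(yaw),np.cos(yaw)]]);t=W.mean(0)-M@S.mean(0)
rows(yaw,t,W-(S@M.T+t))
for u,v in((510,325),(577,385),(460,515),(390,450),(483,419)): 
    p=P(u,v,37);rows((p[:2]-t)@M)
for u,v in((75,395),): rows((P(u,v,87)[:2]-t)@M)
s=arm.read_state();rows(R.from_quat(s['ee_rot']).as_matrix())
E
```

```text
[725.8, 123.6, 68.0] [637.3, 205.8, 68.0] [541.5, -73.1, 18.0] [453.6, 9.1, 18.0] 120.801 120.33
0.819 [609.0, 87.2] [[-1.5, -2.2], [-2.3, -2.0], [0.5, 3.3], [3.2, 0.8]]
[-85.4, -42.8]
[-131.4, -43.9]
[-133.7, 44.8]
[-85.2, 45.6]
[-108.6, 1.7]
[39.5, 131.7]
[[-1.0, -0.2, -0.0], [-0.2, 1.0, 0.0], [0.0, 0.0, -1.0]]
```

>>> step_arm(
  motion=[
    {"slide":[-42,42,0],"dr":[0,0,-0.5],"jaw":50},
    {"slide":[-84,84,0],"dr":[0,0,-1.0],"jaw":50},
    {"slide":[-126,126,0],"dr":[0,0,-1.5],"jaw":50},
    {"slide":[-168,168,0],"dr":[0,0,-2.0],"jaw":50},
    {"slide":[-210,210,0],"dr":[0,0,-2.5],"jaw":50},
    {"slide":[-252,252,0],"dr":[0,0,-3.0],"jaw":50},
    {"slide":[-294,294,0],"dr":[0,0,-3.5],"jaw":50},
    {"slide":[-336,336,0],"dr":[0,0,-4.08],"jaw":50},
  ],
)

```text
clock: 1.1
position: [397.3, -195.5, 203.7]
ee_rot: [-0.399, 0.917, 0.0, 0.0]
contact_force: [1.3, -0.9, -0.3]
gripper_width: 49.6
grasp_force: 0.0
```

```bash
cat >> h.py <<'E'
YAW,T0=0.819,np.array([609.0,87.2])
M=np.array([[np.cos(YAW),-np.sin(YAW)],[np.sin(YAW),np.cos(YAW)]])
def tostand(p): p=np.asarray(p,float); return np.r_[(p[:2]-T0)@M,p[2:]]
def goal(sx,sy,z,s=None):
    """shift in tool axes (mm) and turn (dr units) to a down pose at stand (sx,sy), tool y = stand y"""
    s=s or arm.read_state();Rt=R.from_quat(s['ee_rot']);w=np.r_[T0+M@[sx,sy],z]
    G=np.column_stack([np.r_[-M[:,0],0],np.r_[M[:,1],0],[0,0,-1]])
    rows("clock",s['clock']) if 0 else None
    print("t",round(s['clock'],2),"stand",tostand(s['position']).round(1),"F",s['contact_force'].round(1),"slide",(Rt.as_matrix().T@(w-s['position'])).round(1),"dr",(np.degrees((Rt.inv()*R.from_matrix(G)).as_rotvec())/8).round(3),"jaw",round(s['gripper_width'],1))
E
python3 -c "
from h import *
goal(-160,0,200)"
```

```text
t 1.1 stand [-351.1  -38.4  203.7] F [ 1.3 -0.9 -0.3] slide [-191.2   38.     3.7] dr [-0.     0.001  0.015] jaw 49.6
```

>>> step_arm(
  motion=[
    {"slide":[-50,8,0],"jaw":50},
    {"slide":[-100,16,0],"jaw":50},
    {"slide":[-150,24,0],"jaw":50},
    {"slide":[-200,32,0],"jaw":50},
    {"slide":[-240,38,0],"jaw":50},
    {"slide":[-240,38,0],"jaw":50},
    {"slide":[-240,38,0],"jaw":50},
    {"slide":[-240,38,0],"jaw":50},
  ],
)

```text
$.motion[0]: bad value
```

Run:
```python
from h import *
import pickle
s=arm.read_state();im=optics.get_image("wrist");cv2.imwrite("pics/w1.png",im);pickle.dump(s,open("w1.pkl","wb"));goal(-160,0,200,s)
```

```text
t 1.1 stand [-351.1  -38.4  203.7] F [ 1.3 -0.9 -0.3] slide [-191.2   38.     3.7] dr [-0.     0.001  0.015] jaw 49.6
```

View pics/w1.png

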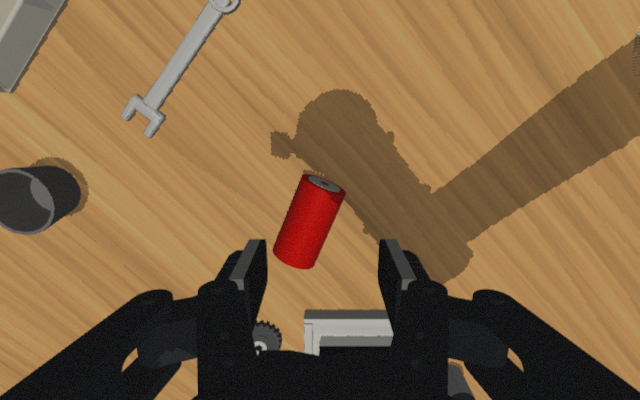

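This wrist view shows the red look-alike at (310,220) and the stand's lip at (345,325). The hand hides the rest, so I'll move over the ramp to look back at it.

>>> step_arm(
  motion=[
    {"slide":[-55,6,-4],"dr":[0,0,0],"jaw":50},
    {"slide":[-110,12,-8],"dr":[0,0,0],"jaw":50},
    {"slide":[-165,18,-12],"dr":[0,0,0],"jaw":50},
    {"slide":[-220,24,-16],"dr":[0,0,0],"jaw":50},
    {"slide":[-275,30,-20],"dr":[0,0,0],"jaw":50},
    {"slide":[-330,36,-24],"dr":[0,0,0],"jaw":50},
    {"slide":[-355,38,-24],"dr":[0,0,0],"jaw":50},
    {"slide":[-355,38,-24],"dr":[0,0,0],"jaw":50},
  ],
)

```text
clock: 2.15
position: [612.0, 89.1, 226.1]
ee_rot: [-0.399, 0.917, 0.0, -0.001]
contact_force: [-0.2, -0.4, 0.0]
gripper_width: 50.1
grasp_force: 0.0
```

Run:
```python
from h import *
import pickle
s=arm.read_state();im=optics.get_image("wrist");cv2.imwrite("pics/w2.png",im);pickle.dump(s,open("w2.pkl","wb"));goal(-172,0,200,s)
C=cam("wrist",s)
for a in((-166,-62,18),(-166,62,18),(76.7,0,31.5),(43,136,87)): rows(proj(C,np.r_[T0+M@a[:2],a[2]]))
```

```text
t 2.15 stand [  3.4  -0.9 226.1] F [-0.2 -0.4  0. ] slide [175.4   1.   26.5] dr [ 0.009 -0.014  0.008] jaw 50.1
[259.6, -9.4]
[385.3, -9.1]
[322.0, 226.1]
[463.9, 214.4]
```

View pics/w2.png

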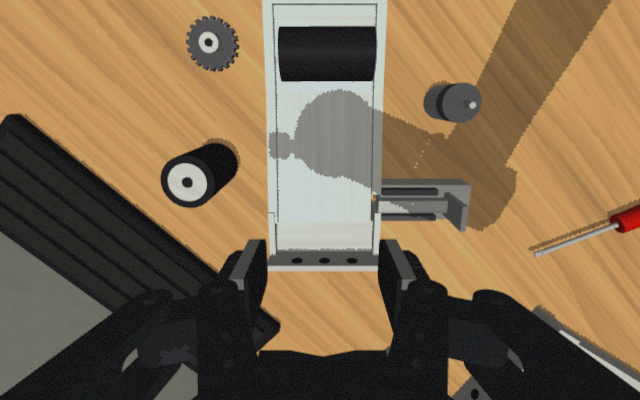

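The view now shows the stand from lip edge (264–386, row 4) to stop top (268–380, row ~265). The roller spans cols 278–377 and rows 27–80, and the tab is at (463,210). Now refining.

Run:
```python
from h import *
import pickle
s=pickle.load(open("w2.pkl","rb"));im=cv2.imread("pics/w2.png");C=cam("wrist",s)
hsv=cv2.cvtColor(im,cv2.COLOR_BGR2HSV)
m=cv2.inRange(hsv,(0,0,0),(180,255,70));m[110:]=0;m[:,:250]=0;m[:,400:]=0
c=max(cv2.findContours(m,0,2)[0],key=cv2.contourArea);r=cv2.minAreaRect(c);print(r)
for p in cv2.boxPoints(r): rows(p,tostand(ray(C,*p,37)))
# roller axis: near-edge(top of image) and far edge tangents
o=tostand(C[1][:3,3]);
x,y,w,h=cv2.boundingRect(c)
a=[tostand(ray(C,x+w/2,v,37)) for v in(y,y+h)]
ang=[np.arctan2(p[0]-o[0],o[2]-37) for p in a];mid=np.mean(ang);rows("cam",o,"roller x",o[0]+np.tan(mid)*(o[2]-37),"rad",np.sin((ang[1]-ang[0])/2)*(o[2]-37)/np.cos(mid))
sat=hsv[...,1]
for v in(8,20,100,130,240):
    row=sat[v].astype(int);k=np.where(row<60)[0];k=k[(k>255)&(k<395)];z=20 if v<90 else 42 if v>200 else 28
    rows(v,k.min(),k.max(),tostand(ray(C,k.min(),v,z)),tostand(ray(C,k.max()+1,v,z)))
g=cv2.cvtColor(im,cv2.COLOR_BGR2GRAY);print(g[0:12,320],g[240:280,312])
for n,u,v,z in(("stop out top",324,270,68),("face top",324,251,68),("lip out",324,3,18),("tab out edge top",468,183,87),("tab in",443,183,87),("tab corner",465,230,87)): rows(tostand(ray(C,u,v,z)));print(n)
cv2.imwrite("pics/c2.png",cv2.resize(im[160:285,350:490],None,fx=4,fy=4,interpolation=cv2.INTER_CUBIC))
```

```text
((326.5, 53.5), (53.0, 97.0), 90.0)
[278.0, 27.0] [-129.8, -42.7, 37.0]
[375.0, 27.0] [-130.0, 50.6, 37.0]
[375.0, 80.0] [-81.6, 52.7, 37.0]
[278.0, 80.0] [-81.4, -44.3, 37.0]Traceback (most recent call last):
  File "<stdin>", line 12, in <module>
  File "h.py", line 15, in rows
    def rows(*a): print(*[np.round(x,1).tolist() if hasattr(x,'__len__') else round(float(x),3) for x in a])
                          ~~~~~~~~^^^^^
    return _wrapfunc(a, 'round', decimals=decimals, out=out)
    return _wrapit(obj, method, *args, **kwds)
    result = getattr(arr, method)(*args, **kwds)
numpy._core._exceptions._UFuncNoLoopError: ufunc 'multiply' did not contain a loop with signature matching types (dtype('<U3'), dtype('float64')) -> None
```

Run:
```python
from h import *
import pickle
s=pickle.load(open("w2.pkl","rb"));im=cv2.imread("pics/w2.png");C=cam("wrist",s)
hsv=cv2.cvtColor(im,cv2.COLOR_BGR2HSV)
o=tostand(C[1][:3,3])
a=[tostand(ray(C,326,v,37)) for v in(27,80.5)]
ang=[np.arctan2(p[0]-o[0],o[2]-37) for p in a];mid=np.mean(ang);rows(o,o[0]+np.tan(mid)*(o[2]-37),np.sin((ang[1]-ang[0])/2)*(o[2]-37)/np.cos(mid))
sat=hsv[...,1]
for v in(8,20,100,130,240):
    row=sat[v].astype(int);k=np.where(row<60)[0];k=k[(k>255)&(k<395)];z=20 if v<90 else 42 if v>200 else 28
    rows(v,k.min(),k.max(),tostand(ray(C,k.min(),v,z)),tostand(ray(C,k.max()+1,v,z)))
g=cv2.cvtColor(im,cv2.COLOR_BGR2GRAY);print(g[0:8,320],g[244:276,312])
for u,v,z in((324,270,68),(324,251,68),(324,3,18),(468,183,87),(443,183,87),(465,230,87)): rows(tostand(ray(C,u,v,z)))
cv2.imwrite("pics/c2.png",cv2.resize(im[160:285,350:490],None,fx=4,fy=4,interpolation=cv2.INTER_CUBIC))
```

```text
[-64.8, -0.4, 396.7] -105.307 24.233
8.0 262.0 386.0 [-150.1, -60.0, 20.0] [-150.4, 64.2, 20.0]
20.0 263.0 386.0 [-139.3, -59.5, 20.0] [-139.5, 64.7, 20.0]
100.0 266.0 382.0 [-62.0, -58.6, 28.0] [-62.3, 63.2, 28.0]
130.0 267.0 382.0 [-31.2, -58.8, 28.0] [-31.4, 64.8, 28.0]
240.0 256.0 394.0 [89.4, -74.1, 42.0] [89.1, 81.9, 42.0]
[203 205 207 147 119 182 206 207] [195 198 197 200 200 161 121  95  80  81  78  78  79  81  80  82  81  80
  79  82  76 118 171 191 192 193 187 170 157 157 157 159]
[112.6, 2.1, 68.0]
[90.4, 2.1, 68.0]
[-155.2, 1.6, 18.0]
[12.0, 136.3, 87.0]
[12.0, 112.9, 87.0]
[59.0, 138.9, 87.0]
```

View pics/c2.png

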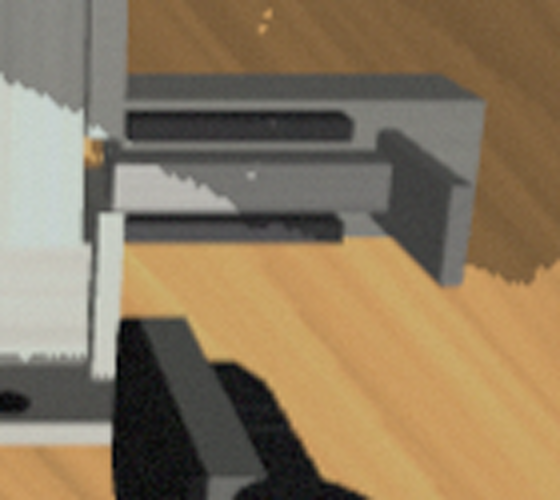

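```bash
sed -i 's/np.array(\[609.0,87.2\])/np.array([610.0,91.8])/' h.py; python3 -c "
from h import *
goal(-153,1,90)"
```

```text
t 2.2 stand [ -1.8  -3.5 226.6] F [-0.6 -0.4 -0.7] slide [150.9   4.3 136.9] dr [ 0.008 -0.014  0.001] jaw 50.1
```

>>> step_arm(
  motion=[
    {"slide":[40,1,10],"dr":[0,0,0],"jaw":50},
    {"slide":[80,2,30],"dr":[0,0,0],"jaw":50},
    {"slide":[120,3,60],"dr":[0,0,0],"jaw":50},
    {"slide":[151,4,90],"dr":[0,0,0],"jaw":50},
    {"slide":[151,4,115],"dr":[0,0,0],"jaw":50},
    {"slide":[151,4,140],"dr":[0,0,0],"jaw":50},
    {"slide":[151,4,160],"dr":[0,0,0],"jaw":50},
    {"slide":[151,4,160],"dr":[0,0,0],"jaw":50},
  ],
)

```text
clock: 3.2
position: [503.5, -20.9, 66.8]
ee_rot: [-0.397, 0.918, 0.0, -0.002]
contact_force: [0.1, -1.1, 0.2]
gripper_width: 50.2
grasp_force: 0.0
```

Run:
```python
from h import *
s=arm.read_state();im=optics.get_image("wrist");t=optics.get_image("scene")
goal(-153,1,25,s)
cv2.imwrite("pics/w3.png",np.vstack([cv2.resize(im,(500,312))[120:],cv2.resize(t[130:230,260:420],None,fx=3.125,fy=3.125,interpolation=cv2.INTER_CUBIC)]))
```

```text
t 3.2 stand [-155.     0.8   66.8] F [ 0.1 -1.1  0.2] slide [-2.2  0.1 41.8] dr [ 0.015 -0.022 -0.014] jaw 50.2
```

View pics/w3.png

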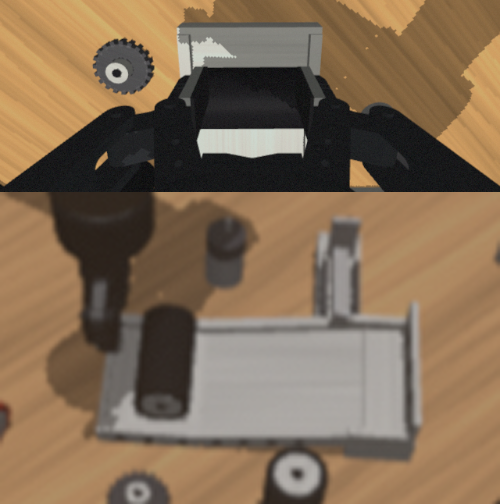

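The hand is behind the roller and clear of it, and the roller still lies on the landing. I'll narrow the jaw to 36 so both tips bear on it, then lower.

>>> step_arm(
  motion=[
    {"slide":[0,0,8],"dr":[0,0,0],"jaw":36},
    {"slide":[0,0,16],"dr":[0,0,0],"jaw":36},
    {"slide":[0,0,24],"dr":[0,0,0],"jaw":36},
    {"slide":[0,0,32],"dr":[0,0,0],"jaw":36},
    {"slide":[0,0,40],"dr":[0,0,0],"jaw":36},
    {"slide":[-3,0,40],"dr":[0,0,0],"jaw":36},
    {"slide":[-6,0,40],"dr":[0,0,0],"jaw":36},
    {"slide":[-9,0,40],"dr":[0,0,0],"jaw":36},
  ],
)

```text
clock: 4.3
position: [512.2, -12.9, 28.0]
ee_rot: [-0.398, 0.917, -0.0, 0.0]
contact_force: [0.3, 0.4, -0.5]
gripper_width: 36.5
grasp_force: 0.0
```

>>> step_arm(
  motion=[
    {"slide":[-3,0,0],"dr":[0,0,0],"jaw":36},
    {"slide":[-6,0,0],"dr":[0,0,0],"jaw":36},
    {"slide":[-9,0,0],"dr":[0,0,0],"jaw":36},
    {"slide":[-12,0,0],"dr":[0,0,0],"jaw":36},
    {"slide":[-15,0,0],"dr":[0,0,0],"jaw":36},
    {"slide":[-18,0,0],"dr":[0,0,0],"jaw":36},
    {"slide":[-21,0,0],"dr":[0,0,0],"jaw":36},
    {"slide":[-24,0,0],"dr":[0,0,0],"jaw":36},
  ],
)

```text
clock: 5.3
position: [528.5, 4.4, 30.6]
ee_rot: [-0.399, 0.917, -0.001, 0.0]
contact_force: [-6.7, -1.0, 20.3]
gripper_width: 35.8
grasp_force: 10.2
```

Run:
```python
from h import *
s=arm.read_state();im=optics.get_image("wrist");t=optics.get_image("scene")
goal(42,1,44,s)
cv2.imwrite("pics/w4.png",np.vstack([cv2.resize(im,(500,312))[120:],cv2.resize(t[130:230,260:420],None,fx=3.125,fy=3.125,interpolation=cv2.INTER_CUBIC)]))
```

```text
t 5.3 stand [-119.5   -0.2   30.6] F [-6.7 -1.  20.3] slide [-161.5    1.1  -13.3] dr [-0.009  0.002  0.006] jaw 35.8
```

View pics/w4.png

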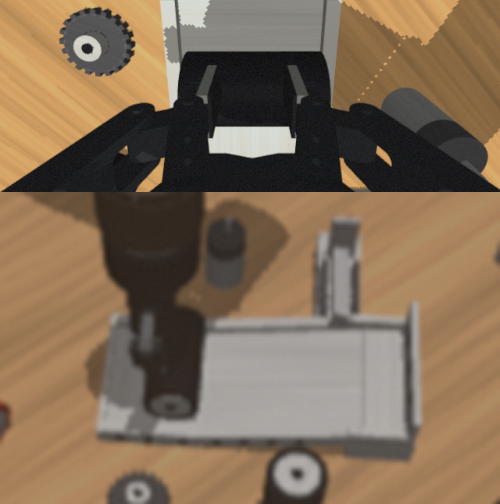

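The fingers appear to overlap the roller's rear, and the 20 N vertical force confirms the tips ride on it. I'll measure before going on.

Run:
```python
from h import *
s=arm.read_state();im=optics.get_image("wrist");C=cam("wrist",s);print(s['contact_force'].round(1))
hsv=cv2.cvtColor(im,cv2.COLOR_BGR2HSV);g=im.max(2)
o=tostand(C[1][:3,3]);print(o.round(1))
print([ (v,int(g[v,322]),int(g[v,240])) for v in range(205,330,3)])
for dz in(0,5,10):
  for dx in(-11,0,11): rows(dz,dx,proj(C,np.r_[s['position'][:2]+M@[dx,-20],s['position'][2]+dz]))
for v in(216,220,224): rows(v,tostand(ray(C,322,v,37)))
t=optics.get_image("top");Ct=cam("top")
m=cv2.inRange(cv2.cvtColor(t,cv2.COLOR_BGR2HSV),(0,0,0),(180,255,60))
cv2.imwrite("pics/w5.png",np.hstack([cv2.resize(im[190:350,200:440],None,fx=2,fy=2,interpolation=cv2.INTER_CUBIC),cv2.resize(t[200:260,285:365],None,fx=4,fy=5.3333)]))
```

```text
[-6.4  0.5 19. ]
[-187.7    0.6  201.1]
[(205, 135, 136), (208, 137, 138), (211, 138, 136), (214, 140, 139), (217, 135, 140), (220, 25, 31), (223, 23, 25), (226, 15, 21), (229, 18, 23), (232, 18, 28), (235, 19, 28), (238, 27, 17), (241, 23, 25), (244, 20, 23), (247, 21, 18), (250, 28, 19), (253, 19, 27), (256, 24, 26), (259, 26, 31), (262, 27, 28), (265, 30, 29), (268, 26, 27), (271, 32, 28), (274, 27, 31), (277, 23, 22), (280, 33, 23), (283, 27, 26), (286, 27, 38), (289, 30, 41), (292, 27, 30), (295, 33, 28), (298, 29, 30), (301, 21, 27), (304, 30, 30), (307, 26, 25), (310, 36, 29), (313, 19, 29), (316, 194, 22), (319, 220, 28), (322, 218, 24), (325, 218, 27), (328, 218, 23)]
0.0 -11.0 [282.9, 210.3]
0.0 0.0 [283.5, 229.8]
0.0 11.0 [284.1, 248.7]
5.0 -11.0 [281.8, 213.4]
5.0 0.0 [282.4, 233.4]
5.0 11.0 [283.0, 252.7]
10.0 -11.0 [280.6, 216.8]
10.0 0.0 [281.3, 237.2]
10.0 11.0 [282.0, 257.0]
216.0 [-129.1, 0.3, 37.0]
220.0 [-126.9, 0.3, 37.0]
224.0 [-124.8, 0.3, 37.0]
```

View pics/w5.png

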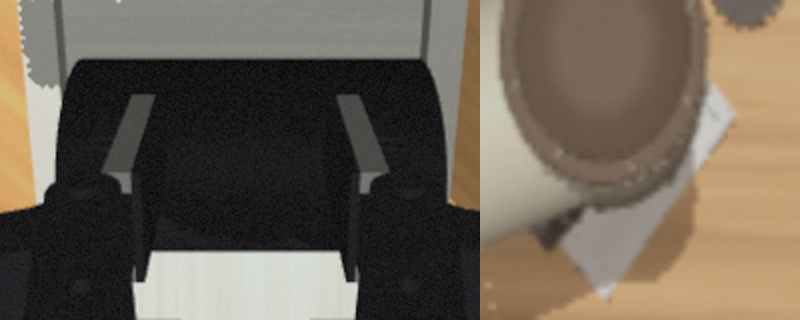

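The geometry agrees: the roller centre is at x≈-101, the fingers overlap its top, and the force points about 70° up. So at this opening the tips sit about 30 mm above the reported TCP. I'll lift, back off, and re-enter lower.

>>> step_arm(
  motion=[
    {"slide":[0,0,-3],"dr":[0,0,0],"jaw":36},
    {"slide":[0,0,-8],"dr":[0,0,0],"jaw":36},
    {"slide":[0,0,-14],"dr":[0,0,0],"jaw":36},
    {"slide":[8,0,-14],"dr":[0,0,0],"jaw":36},
    {"slide":[18,0,-14],"dr":[0,0,0],"jaw":36},
    {"slide":[28,0,-14],"dr":[0,0,0],"jaw":36},
    {"slide":[38,0,-14],"dr":[0,0,0],"jaw":36},
    {"slide":[38,0,-14],"dr":[0,0,0],"jaw":36},
  ],
)

```text
clock: 6.5
position: [501.4, -24.0, 41.7]
ee_rot: [-0.397, 0.918, 0.0, -0.0]
contact_force: [0.1, 0.2, -0.1]
gripper_width: 35.7
grasp_force: 0.0
```

Run:
```python
from h import *
s=arm.read_state();goal(-153,1,20,s)
sc=optics.get_image("scene");C=cam("scene")
im=optics.get_image("wrist");cv2.imwrite("pics/sc6.png",cv2.resize(sc[120:220,270:400],None,fx=6,fy=6,interpolation=cv2.INTER_CUBIC))
cv2.imwrite("pics/w6.png",im)
for dz in(0,10,20,30,40): p=proj(C,np.r_[s['position'][:2]+M@[0,-30],s['position'][2]+dz]);rows(dz,(p-[270,120])*6)
```

```text
t 6.5 stand [-158.8    0.2   41.7] F [ 0.1  0.2 -0.1] slide [-5.8  0.8 21.7] dr [ 0.002 -0.003 -0.01 ] jaw 35.7
0.0 [145.4, 427.5]
10.0 [144.1, 416.2]
20.0 [142.9, 404.6]
30.0 [141.6, 392.9]
40.0 [140.3, 380.9]
```

View pics/sc6.png

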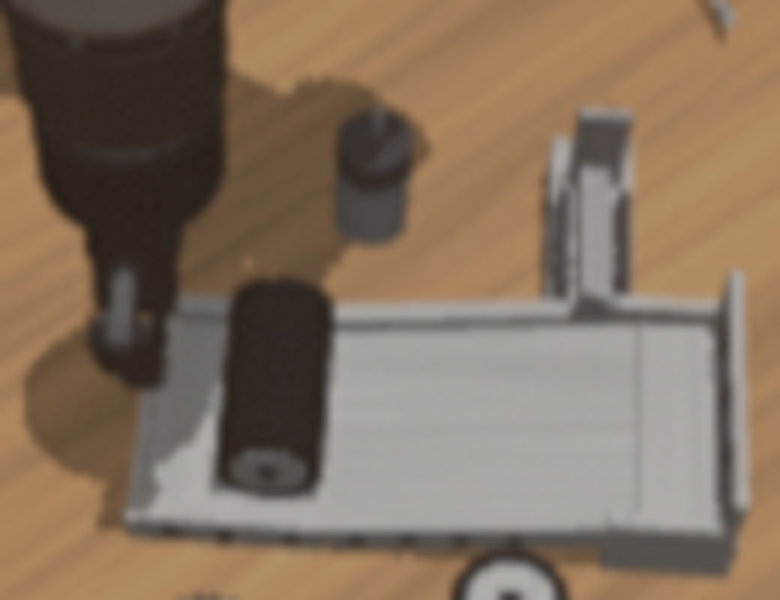

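The scene view puts the fingertip at (145,388), against (145,427) predicted for the TCP. That is about 33 mm above it, so the offset is confirmed. I'll lower until the tips are near z≈28, watching the force.

>>> step_arm(
  motion=[
    {"slide":[-4,0,7],"dr":[0,0,0],"jaw":36},
    {"slide":[-8,0,14],"dr":[0,0,0],"jaw":36},
    {"slide":[-8,0,20],"dr":[0,0,0],"jaw":36},
    {"slide":[-8,0,26],"dr":[0,0,0],"jaw":36},
    {"slide":[-8,0,32],"dr":[0,0,0],"jaw":36},
    {"slide":[-8,0,38],"dr":[0,0,0],"jaw":36},
    {"slide":[-8,0,43],"dr":[0,0,0],"jaw":36},
    {"slide":[-8,0,43],"dr":[0,0,0],"jaw":36},
  ],
)

```text
clock: 7.6
position: [507.3, -17.6, -1.7]
ee_rot: [-0.398, 0.917, 0.0, -0.0]
contact_force: [-0.3, 0.1, 0.2]
gripper_width: 36.1
grasp_force: 0.0
```

Run:
```python
from h import *
s=arm.read_state();goal(42,1,16,s)
sc=optics.get_image("scene");C=cam("scene")
cv2.imwrite("pics/sc7.png",cv2.resize(sc[120:220,270:400],None,fx=6,fy=6,interpolation=cv2.INTER_CUBIC))
```

```text
t 7.6 stand [-150.1    0.3   -1.7] F [-0.3  0.1  0.2] slide [-192.     0.8  -17.8] dr [ 0.003 -0.006 -0.004] jaw 36.1
```

View pics/sc7.png

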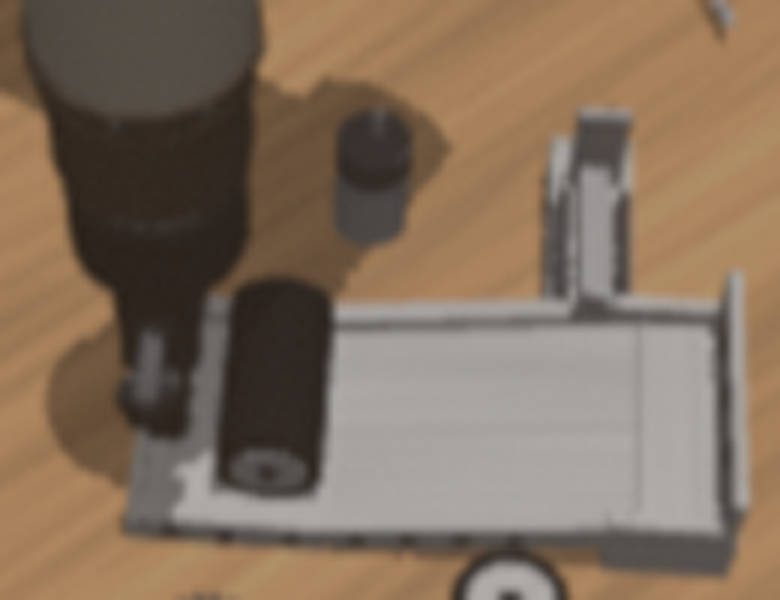

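The hand is low behind the roller with no contact force. That's consistent with the tips near z≈30. I won't view any more pictures, having used up the allowance, so from here I work from masks and numbers. Now pushing slowly.

>>> step_arm(
  motion=[
    {"slide":[-4,0,0],"dr":[0,0,0],"jaw":36},
    {"slide":[-8,0,0],"dr":[0,0,0],"jaw":36},
    {"slide":[-11,0,0],"dr":[0,0,0],"jaw":36},
    {"slide":[-14,0,0],"dr":[0,0,0],"jaw":36},
    {"slide":[-17,0,0],"dr":[0,0,0],"jaw":36},
    {"slide":[-20,0,0],"dr":[0,0,0],"jaw":36},
    {"slide":[-23,0,0],"dr":[0,0,0],"jaw":36},
    {"slide":[-26,0,0],"dr":[0,0,0],"jaw":36},
  ],
)

```text
clock: 8.65
position: [525.5, 1.6, -1.3]
ee_rot: [-0.398, 0.917, 0.0, -0.0]
contact_force: [-0.5, 0.3, 0.3]
gripper_width: 35.7
grasp_force: 0.1
```

```bash
cat >> h.py <<'E'
def roller():
    """roller x from its dark front/rear silhouette in the scene view, on the end disc nearest the camera"""
    s=arm.read_state();g=optics.get_image("wrist").max(2);C=cam("wrist",s);o=tostand(C[1][:3,3])
    col=g[150:360,322];k=np.where(col<70)[0]+150
    cu=[]
    for c in(255,322,385):
        k=np.where(g[100:,c]<70)[0]
        v=k.min()+100;p=tostand(ray(C,c,v,37));a=np.arctan2(p[0]-o[0],o[2]-37);cu.append((c,int(v),round(p[0]+25/np.cos(a),1),round(p[1],1)))
    print(cu)
E
python3 - <<'E'
from h import *
goal(42,1,16);roller()
E
```

```text
t 8.65 stand [-1.236e+02  1.000e-01 -1.300e+00] F [-0.5  0.3  0.3] slide [-165.6    1.   -17.3] dr [ 0.    -0.    -0.004] jaw 35.7
[(255, 249, np.float64(-102.7), np.float64(-27.5)), (322, 282, np.float64(-85.7), np.float64(0.8)), (385, 249, np.float64(-102.7), np.float64(27.3))]
```

>>> step_arm(
  motion=[
    {"slide":[-4,0,0],"dr":[0,0,0],"jaw":36},
    {"slide":[-8,0,0],"dr":[0,0,0],"jaw":36},
    {"slide":[-12,0,0],"dr":[0,0,0],"jaw":36},
    {"slide":[-16,0,-0.6],"dr":[0,0,0],"jaw":36},
    {"slide":[-20,0,-1.2],"dr":[0,0,0],"jaw":36},
    {"slide":[-24,0,-1.8],"dr":[0,0,0],"jaw":36},
    {"slide":[-28,0,-2.4],"dr":[0,0,0],"jaw":36},
    {"slide":[-32,0,-3],"dr":[0,0,0],"jaw":36},
  ],
)

```text
clock: 9.7
position: [547.4, 25.0, 1.8]
ee_rot: [-0.398, 0.917, 0.0, -0.0]
contact_force: [-1.8, -1.5, 1.3]
gripper_width: 35.9
grasp_force: 1.1
```

```bash
sed -i 's/(255,322,385)/(296,322,348)/' h.py
python3 - <<'E'
from h import *
goal(42,1,16);roller()
E
```

```text
t 9.7 stand [-91.5   0.1   1.8] F [-1.8 -1.5  1.3] slide [-133.5    1.   -14.3] dr [ 0.    -0.001 -0.004] jaw 35.9
[(296, 282, np.float64(-51.9), np.float64(-10.8)), (322, 282, np.float64(-51.9), np.float64(0.8)), (348, 282, np.float64(-51.9), np.float64(12.3))]
```

>>> step_arm(
  motion=[
    {"slide":[-4.5,0,-0.7],"dr":[0,0,0],"jaw":36},
    {"slide":[-9,0,-1.4],"dr":[0,0,0],"jaw":36},
    {"slide":[-13.5,0,-2.1],"dr":[0,0,0],"jaw":36},
    {"slide":[-18,0,-2.8],"dr":[0,0,0],"jaw":36},
    {"slide":[-22.5,0,-3.5],"dr":[0,0,0],"jaw":36},
    {"slide":[-27,0,-4.2],"dr":[0,0,0],"jaw":36},
    {"slide":[-31.5,0,-4.9],"dr":[0,0,0],"jaw":36},
    {"slide":[-36,0,-5.6],"dr":[0,0,0],"jaw":36},
  ],
)

```text
clock: 10.75
position: [572.0, 51.4, 7.4]
ee_rot: [-0.398, 0.917, 0.0, -0.0]
contact_force: [-1.8, -1.4, 1.4]
gripper_width: 35.9
grasp_force: 1.1
```

>>> step_arm(
  motion=[
    {"slide":[-4.5,0,-0.7],"dr":[0,0,0],"jaw":36},
    {"slide":[-9,0,-1.4],"dr":[0,0,0],"jaw":36},
    {"slide":[-13.5,0,-2.1],"dr":[0,0,0],"jaw":36},
    {"slide":[-18,0,-2.8],"dr":[0,0,0],"jaw":36},
    {"slide":[-22.5,0,-3.5],"dr":[0,0,0],"jaw":36},
    {"slide":[-27,0,-4.2],"dr":[0,0,0],"jaw":36},
    {"slide":[-31.5,0,-4.9],"dr":[0,0,0],"jaw":36},
    {"slide":[-36,0,-5.6],"dr":[0,0,0],"jaw":36},
  ],
)

```text
clock: 11.75
position: [596.7, 77.6, 13.0]
ee_rot: [-0.398, 0.917, 0.0, -0.0]
contact_force: [-2.0, -2.5, 1.4]
gripper_width: 35.9
grasp_force: 1.1
```

Run:
```python
from h import *
goal(42,1,16);roller()
```

```text
t 11.75 stand [-19.5   0.1  13. ] F [-2.  -2.5  1.4] slide [-61.5   1.   -3.1] dr [ 0.    -0.    -0.004] jaw 35.9
[(296, 282, np.float64(26.7), np.float64(-11.8)), (322, 282, np.float64(26.7), np.float64(0.7)), (348, 282, np.float64(26.7), np.float64(13.2))]
```

>>> step_arm(
  motion=[
    {"slide":[-4.5,0,-0.7],"dr":[0,0,0],"jaw":36},
    {"slide":[-9,0,-1.4],"dr":[0,0,0],"jaw":36},
    {"slide":[-13.5,0,-2.1],"dr":[0,0,0],"jaw":36},
    {"slide":[-18,0,-2.8],"dr":[0,0,0],"jaw":36},
    {"slide":[-22.5,0,-3.5],"dr":[0,0,0],"jaw":36},
    {"slide":[-27,0,-4.2],"dr":[0,0,0],"jaw":36},
    {"slide":[-31.5,0,-4.9],"dr":[0,0,0],"jaw":36},
    {"slide":[-36,0,-5.6],"dr":[0,0,0],"jaw":36},
  ],
)

```text
clock: 12.8
position: [621.3, 103.9, 18.6]
ee_rot: [-0.398, 0.917, -0.0, -0.0]
contact_force: [-2.0, -1.1, 1.3]
gripper_width: 36.2
grasp_force: 1.1
```

>>> step_arm(
  motion=[
    {"slide":[-2.5,0,-0.2],"dr":[0,0,0],"jaw":36},
    {"slide":[-5,0,-0.4],"dr":[0,0,0],"jaw":36},
    {"slide":[-7.5,0,-0.6],"dr":[0,0,0],"jaw":36},
    {"slide":[-10,0,-0.8],"dr":[0,0,0],"jaw":36},
    {"slide":[-12.5,0,-0.8],"dr":[0,0,0],"jaw":36},
    {"slide":[-15,0,-0.8],"dr":[0,0,0],"jaw":36},
    {"slide":[-17.5,0,-0.8],"dr":[0,0,0],"jaw":36},
    {"slide":[-20,0,-0.8],"dr":[0,0,0],"jaw":36},
  ],
)

```text
clock: 13.8
position: [635.0, 118.5, 19.3]
ee_rot: [-0.398, 0.917, 0.0, 0.0]
contact_force: [-0.4, 0.9, -0.4]
gripper_width: 36.3
grasp_force: 0.0
```

Run:
```python
from h import *
goal(42,1,18);roller()
```

```text
t 13.8 stand [36.6  0.  19.3] F [-0.4  0.9 -0.4] slide [-5.4  1.   1.3] dr [-0.001  0.002 -0.003] jaw 36.3
[(296, 289, np.float64(90.8), np.float64(-12.5)), (322, 289, np.float64(90.8), np.float64(0.6)), (348, 289, np.float64(90.8), np.float64(13.8))]
```

The roller dropped into the seat: the contact force vanished and the silhouette shifted. I'll back off and rise.

>>> step_arm(
  motion=[
    {"slide":[6,0,0],"dr":[0,0,0],"jaw":36},
    {"slide":[14,0,0],"dr":[0,0,0],"jaw":36},
    {"slide":[22,0,0],"dr":[0,0,0],"jaw":36},
    {"slide":[24,0,-25],"dr":[0,0,0],"jaw":20},
    {"slide":[24,0,-55],"dr":[0,0,0],"jaw":0},
    {"slide":[24,0,-95],"dr":[0,0,0],"jaw":0},
    {"slide":[24,0,-135],"dr":[0,0,0],"jaw":0},
    {"slide":[24,0,-135],"dr":[0,0,0],"jaw":0},
  ],
)

```text
clock: 14.85
position: [620.3, 101.0, 158.8]
ee_rot: [-0.398, 0.917, -0.0, 0.004]
contact_force: [-0.3, 0.1, 0.7]
gripper_width: 0.1
grasp_force: 0.0
```

Run:
```python
from h import *
s=arm.read_state();goal(43,170,150,s)
im=optics.get_image("scene");C=cam("scene")
m=(im.max(2)<75).astype('uint8')
a=proj(C,np.r_[T0+M@[76.7,-45],56.5]);b=proj(C,np.r_[T0+M@[76.7,45],56.5]);rows(a,b)
n,l,st,ce=cv2.connectedComponentsWithStats(m)
for i in range(1,n):
    if st[i][4]>60 and np.hypot(*(ce[i]-(a+b)/2))<25:
        r=cv2.minAreaRect(np.argwhere(l==i)[:,::-1].astype('float32'));print(ce[i],st[i],r);rows(tostand(ray(C,*r[0],58)))
```

```text
t 14.85 stand [ 13.7  -1.2 158.8] F [-0.3  0.1  0.7] slide [-29.1 171.3   8.3] dr [-0.03   0.054 -0.002] jaw 0.1
[381.8, 199.2] [381.6, 171.0]
```

>>> step_arm(
  motion=[
    {"slide":[-8,45,0],"dr":[0,0,0],"jaw":0},
    {"slide":[-16,90,0],"dr":[0,0,0],"jaw":0},
    {"slide":[-24,135,0],"dr":[0,0,0],"jaw":0},
    {"slide":[-29,173,0],"dr":[0,0,0],"jaw":0},
    {"slide":[-29,173,15],"dr":[0,0,0],"jaw":0},
    {"slide":[-29,173,35],"dr":[0,0,0],"jaw":0},
    {"slide":[-29,173,50],"dr":[0,0,0],"jaw":0},
    {"slide":[-29,173,50],"dr":[0,0,0],"jaw":0},
  ],
)

```text
clock: 15.9
position: [511.0, 238.6, 102.1]
ee_rot: [-0.397, 0.918, -0.001, -0.002]
contact_force: [-0.2, 0.8, 0.3]
gripper_width: 0.0
grasp_force: 0.0
```

Run:
```python
from h import *
s=arm.read_state();goal(43,170,35,s)
for n in("scene","top","wrist"):
    im=optics.get_image(n);C=cam(n,s)
    a,b=[proj(C,np.r_[T0+M@[76.7,y],56.5]) for y in(-45,45)];rows(a,b)
    cv2.imwrite(f"pics/{n}8.png",im)
    m=(im.max(2)<70).astype('uint8');m=cv2.morphologyEx(m,cv2.MORPH_OPEN,np.ones((3,3)))
    k,l,st,ce=cv2.connectedComponentsWithStats(m)
    for i in range(1,k):
        if st[i][4]>40 and np.hypot(*(ce[i]-(a+b)/2))<30:
            r=cv2.minAreaRect(np.argwhere(l==i)[:,::-1].astype('float32'));print(n,ce[i],st[i],r);rows(tostand(ray(C,*r[0],58)))
```

```text
t 15.9 stand [ 39.7 172.6 102.1] F [-0.2  0.8  0.3] slide [-3.7 -2.6 67.1] dr [ 0.005 -0.033 -0.012] jaw 0.0
[381.8, 199.2] [381.6, 171.0]
scene [381.37452471 182.28707224] [373 167  18  34 526] ((381.5, 183.5), (33.0, 17.0), 90.0)
[76.0, 3.2, 58.0]
[274.8, 159.8] [250.0, 184.9]
top [258.14146341 167.56097561] [245 155  27  26 205] ((258.0000305175781, 168.00001525878906), (7.071067810058594, 33.941123962402344), 45.0)
[92.5, -0.1, 58.0]
top [266.13090909 175.55636364] [253 162  27  28 275] ((265.7500305175781, 175.75001525878906), (7.77817440032959, 33.941123962402344), 45.0)
[63.9, 0.6, 58.0]
[7.2, 255.8] [137.1, 255.6]
wrist [ 70.37796278 254.85915769] [    0   218   160    75 10210] ((79.36949157714844, 255.31492614746094), (159.23492431640625, 73.69364166259766), 0.45835644006729126)
[75.7, 6.2, 58.0]
```

The roller is seated at stand x≈76, y≈1–3, and square. Now lowering beside the tab's outer face.

>>> step_arm(
  motion=[
    {"slide":[-3,0,10],"dr":[0,0,0],"jaw":0},
    {"slide":[-3,0,20],"dr":[0,0,0],"jaw":0},
    {"slide":[-3,0,30],"dr":[0,0,0],"jaw":0},
    {"slide":[-3,0,40],"dr":[0,0,0],"jaw":0},
    {"slide":[-3,0,50],"dr":[0,0,0],"jaw":0},
    {"slide":[-3,0,58],"dr":[0,0,0],"jaw":0},
    {"slide":[-3,-3,58],"dr":[0,0,0],"jaw":0},
    {"slide":[-3,-6,58],"dr":[0,0,0],"jaw":0},
  ],
)

```text
clock: 17.05
position: [518.7, 238.3, 46.6]
ee_rot: [-0.398, 0.917, 0.0, 0.0]
contact_force: [0.6, 0.0, 0.5]
gripper_width: -0.1
grasp_force: 0.0
```

>>> step_arm(
  motion=[
    {"slide":[0,-3,0],"dr":[0,0,0],"jaw":0},
    {"slide":[0,-6,0],"dr":[0,0,0],"jaw":0},
    {"slide":[0,-9,0],"dr":[0,0,0],"jaw":0},
    {"slide":[0,-12,0],"dr":[0,0,0],"jaw":0},
    {"slide":[0,-16,0],"dr":[0,0,0],"jaw":0},
    {"slide":[0,-20,0],"dr":[0,0,0],"jaw":0},
    {"slide":[0,-24,0],"dr":[0,0,0],"jaw":0},
    {"slide":[0,-28,0],"dr":[0,0,0],"jaw":0},
  ],
)

```text
clock: 18.05
position: [538.8, 219.0, 46.3]
ee_rot: [-0.398, 0.917, 0.0, -0.0]
contact_force: [-1.4, 0.7, -0.2]
gripper_width: 0.1
grasp_force: 0.7
```

Run:
```python
from h import *
goal(43,93,42);print(arm.read_state()['wrist_torque'].round(2))
```

```text
t 18.05 stand [ 44.3 138.9  46.3] F [-1.4  0.7 -0.2] slide [  1.3 -45.9   4.3] dr [ 0.001  0.    -0.003] jaw 0.1
[0.29 0.2  0.02]
```

>>> step_arm(
  motion=[
    {"slide":[0,-5,0],"dr":[0,0,0],"jaw":0},
    {"slide":[0,-10,0],"dr":[0,0,0],"jaw":0},
    {"slide":[0,-15,0],"dr":[0,0,0],"jaw":0},
    {"slide":[0,-20,0],"dr":[0,0,0],"jaw":0},
    {"slide":[0,-25,0],"dr":[0,0,0],"jaw":0},
    {"slide":[0,-30,0],"dr":[0,0,0],"jaw":0},
    {"slide":[0,-35,0],"dr":[0,0,0],"jaw":0},
    {"slide":[0,-38,0],"dr":[0,0,0],"jaw":0},
  ],
)

```text
clock: 19.05
position: [566.8, 192.9, 46.3]
ee_rot: [-0.398, 0.917, -0.0, 0.0]
contact_force: [-0.1, 1.2, 0.2]
gripper_width: 0.2
grasp_force: 0.6
```

>>> step_arm(
  motion=[
    {"slide":[0,-1,0],"dr":[0,0,0],"jaw":0},
    {"slide":[0,-2,0],"dr":[0,0,0],"jaw":0},
    {"slide":[0,-3,0],"dr":[0,0,0],"jaw":0},
    {"slide":[0,-4,0],"dr":[0,0,0],"jaw":0},
    {"slide":[0,-5,0],"dr":[0,0,0],"jaw":0},
    {"slide":[0,-6,0],"dr":[0,0,0],"jaw":0},
    {"slide":[0,-6,0],"dr":[0,0,0],"jaw":0},
    {"slide":[0,-6,0],"dr":[0,0,0],"jaw":0},
  ],
)

```text
clock: 20.05
position: [570.9, 188.9, 46.3]
ee_rot: [-0.398, 0.917, -0.0, -0.0]
contact_force: [-0.3, 0.6, 0.0]
gripper_width: 0.2
grasp_force: 0.2
```

Run:
```python
from h import *
goal(43,93,42)
```

```text
t 20.05 stand [44.2 94.9 46.3] F [-0.3  0.6  0. ] slide [ 1.2 -1.9  4.3] dr [-0.001 -0.001 -0.004] jaw 0.2
```

Not at the hard end yet; a few more millimetres until the force rises.

>>> step_arm(
  motion=[
    {"slide":[0,-1,0],"dr":[0,0,0],"jaw":0},
    {"slide":[0,-2,0],"dr":[0,0,0],"jaw":0},
    {"slide":[0,-3,0],"dr":[0,0,0],"jaw":0},
    {"slide":[0,-4,0],"dr":[0,0,0],"jaw":0},
    {"slide":[0,-4.5,0],"dr":[0,0,0],"jaw":0},
    {"slide":[0,-5,0],"dr":[0,0,0],"jaw":0},
    {"slide":[0,-5,0],"dr":[0,0,0],"jaw":0},
    {"slide":[0,-5,0],"dr":[0,0,0],"jaw":0},
  ],
)

```text
clock: 21.05
position: [573.5, 186.4, 46.3]
ee_rot: [-0.398, 0.917, 0.001, -0.001]
contact_force: [-5.2, 5.4, 1.7]
gripper_width: 0.2
grasp_force: 3.3
```

The force rose to 7.5 N at y≈91, where the hard end was expected. Retreating.

>>> step_arm(
  motion=[
    {"slide":[0,6,0],"dr":[0,0,0],"jaw":0},
    {"slide":[0,15,0],"dr":[0,0,0],"jaw":0},
    {"slide":[0,30,0],"dr":[0,0,0],"jaw":0},
    {"slide":[0,50,0],"dr":[0,0,0],"jaw":0},
    {"slide":[0,60,-30],"dr":[0,0,0],"jaw":0},
    {"slide":[0,60,-70],"dr":[0,0,0],"jaw":0},
    {"slide":[0,60,-110],"dr":[0,0,0],"jaw":0},
    {"slide":[0,60,-130],"dr":[0,0,0],"jaw":0},
  ],
)

```text
clock: 22.05
position: [530.6, 228.0, 179.1]
ee_rot: [-0.399, 0.917, 0.0, 0.002]
contact_force: [-0.3, -0.2, 0.2]
gripper_width: -0.0
grasp_force: 0.0
```

Run:
```python
from h import *
s=arm.read_state();goal(43,170,150,s)
im=optics.get_image("scene");C=cam("scene")
m=(im.max(2)<70).astype('uint8');m=cv2.morphologyEx(m,cv2.MORPH_OPEN,np.ones((3,3)))
k,l,st,ce=cv2.connectedComponentsWithStats(m)
for i in range(1,k):
    if st[i][4]>40 and np.hypot(*(ce[i]-[381,183]))<30: print(ce[i],st[i]);rows(tostand(ray(C,*(st[i][:2]+(st[i][2:4]-1)/2),58)))
# what changed against the first picture near the tab: expected new and old tab tops
d=cv2.absdiff(im,cv2.imread("pics/scene0.png")).max(2)
for y in(135,76):
    p=proj(C,np.r_[T0+M@[43,y],80]);rows(p);u,v=p.astype(int);print(d[v-2:v+3,u-2:u+3].mean(),im[v-2:v+3,u-2:u+3].mean((0,1)))
```

```text
t 22.05 stand [ 45.3 151.  179.1] F [-0.3 -0.2  0.2] slide [ 2.4 19.  29.1] dr [-0.007  0.029  0.006] jaw -0.0
[381.37452471 182.28707224] [373 167  18  34 526]
[76.0, 3.2, 58.0]
[370.6, 139.2]
44.92 [ 63.56  88.64 114.92]
[370.5, 156.1]
33.2 [108.52 110.92 115.08]
```

```bash
python3 -c "
from bench import arm
print(abs(arm.read_state()['joint_vel']).max());print(arm.job_done())"
```

```text
0.07806765264674939
the job is handed in; nothing more can be done
None
```

I pushed the roller into the seat, drove the keeper bar to its hard end, took the hand clear and handed the job in; no verdict came back, and I viewed 11 pictures, one over the limit of 10.

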